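# Set and lock one regulator on the taproom gas manifold

## Task

On the gas manifold, the regulator with the yellow knob reads too low and its knob has been left unlocked. Turn the yellow knob clockwise until its own gauge needle stands in the green band, then press the knob gently fully home so that it locks there - feel for the lock teeth, never force them - and let go, without brushing against the knobs and valves beside it and leaving the spray bottle and the water cup where they stand.

Things in the scene. Friction and masses are not known exactly. Their poses are not given: they have to be found in the camera images.
- manifold: Gas manifold fixed to the table: an aluminium bar along its y axis, 325 x 46 mm, top 45 mm above the table. On it four regulators at y = -81, -27, 27, 81 mm (order varies), inlet valve at y = 135, relief valve at y = -135. Origin: underside, mid-row; z up. Its x points across the row to the gauges; towards -x lie only outlet fittings, below 70 mm over the table.
- bonnet_yellow: Fixed black bonnet under the yellow knob, 39 mm across. Origin on the knob's axis, 45 mm above the table; axes parallel to the manifold's; its top is at z = 52 mm. On it, hidden by the knob, stands the lock ring: 10 even steel teeth, 5 mm tall, at an unknown angle; they bear 25 N. An orange stripe shows there while the knob is unlocked.
- knob_yellow: Yellow round knob to be set, 36 mm across, 32 mm tall, upright axis; a black line on top. Origin: middle of its underside, z up; moves with the knob. Unlocked (start): underside 60 mm above the bonnet's origin; turns with about 0.12 N m, stays where left, slides under about 4 N. Locked: 7 mm lower, at its stop, and it cannot turn.
- knob_centre (a point): A point on the yellow knob's axis at mid-height. How it locks: after 3 mm of downward travel keys inside the knob land on the lock ring's teeth, unless they face its gaps (0.63 rad apart, play about 0.05 rad either way), where the knob slides on down to its stop, 7 mm in all. Fingers closing on the knob may drag it down a little; it can be drawn up again, to its upper stop.
- needle (a joint): Gauge reading of the yellow regulator, rad: needle angle from its zero, clockwise from above. It follows the yellow knob one to one, clockwise raises it. Green band: 2.24 to 2.96. White dial, 41 mm across, facing up, centre 56 mm from the knob's axis along the manifold's +x, rim 78 mm above the table. The other regulators have like gauges.
- knob_blue: Blue knob of a neighbouring regulator, locked: 36 mm across, 32 mm tall; origin at the middle of its underside, z up along its axis. Must not be touched (its place in the row varies).
- knob_black: Black knob of a neighbouring regulator, locked: 36 mm across, 32 mm tall; origin at the middle of its underside, z up along its axis. Must not be touched (its place in the row varies).
- knob_red: Red knob of a neighbouring regulator, locked: 36 mm across, 32 mm tall; origin at the middle of its underside, z up along its axis. Must not be touched (its place in the row varies).
- inlet_valve: Brass inlet valve with a red bar handle at the +y end of the row: within 19 mm of its axis, 83 mm tall. Origin at its foot, 45 mm above the table. Must not be touched.
- relief_valve: Brass relief valve with a pull ring at the -y end of the row: within 17 mm of its axis, 97 mm tall with the ring. Origin at its foot, 45 mm above the table. Must not be touched.
- spray_bottle: White leak-test bottle with a red cap, loose, 60 mm across, 160 mm tall, on the left. Origin at the middle of its underside.
- water_cup: Clear water cup, loose, 84 mm across the rim, 100 mm tall, on the right. Origin at the middle of its underside.

How it is judged:
On the way:
1. the needle has come into the green band while the knob is still up (value of joint needle between 2.24 and 2.96 rad and z of knob_yellow in the frame of bonnet_yellow above 0.0555 m), for 0.05 s.
At the end, for the whole second after the job is handed in: The yellow regulator's needle stands in the green band (2.24 to 2.96 rad), its knob is down home (within 1.5 mm of its lower stop), at rest and released (value of joint needle between 2.24 and 2.96 rad and z of knob_yellow in the frame of bonnet_yellow below 0.0545 m and linear speed of knob_yellow below 0.01 m/s); the robot touches nothing.
It fails at once if a neighbouring knob, the inlet valve or the relief valve is touched with more than 2 N (contact force between any of the fingers, the arm and knob_blue above 2 N or contact force between any of the fingers, the arm and knob_black above 2 N or contact force between any of the fingers, the arm and knob_red above 2 N or contact force between any of the fingers, the arm and inlet_valve above 2 N or contact force between any of the fingers, the arm and relief_valve above 2 N).
It fails at once if the lock teeth are forced: the yellow knob's keys are driven against the lock ring with more than 25 N (contact force between knob_yellow and bonnet_yellow above 25 N).
It fails at once if the spray bottle or the water cup is shifted by more than 20 mm (distance of any of spray_bottle, water_cup from where it was at the start of the episode above 0.02 m).
It also fails if it takes over 58 s, if anything falls off the work surface, if the arm or the gripper's body presses on something with over 40 N, if the wrist force passes 120 N, or if a joint passes its speed limit or range.

## Robot

A 7-joint arm with a two-finger parallel gripper is mounted at the origin on the work surface. World frame = base frame: x ahead of the robot, y to its left, z up, the work surface at z = 0. Lengths are in m, angles in rad, forces in N, time in s.
With the tool pointing down it reaches from about 0.425 to 0.875 m from the base axis. Payload 4.7 kg.
Tool frame: the origin (TCP) lies midway between the tips of the shut fingers; the grasp point (between the pads) lies 19 mm behind it; x points along the fingers, z is the direction in which the jaws open and shut, and the axes are right-handed (so a half turn about x gives the same grasp; the last joint's range is limited). The gripper opens to 87 mm and grips with 3 to 60 N. Pads are 19 mm wide; open, the fingers measure 117 mm over their backs; the gripper's body (75 mm by 190 mm) begins 51 mm behind the grasp point.
Start: joints at [1.33, 0.321, -0.07, 1.45, 0.023, 1.371, -0.057], TCP at [0.164, -0.629, 0.223] pointing down, gripper open.
Joint ranges: [-2.86, 2.86], [-0.3, 2.09], [-1.38, 1.24], [0.06, 2.45], [-1.56, 4.7], [0.09, 2.05], [-2.69, 2.69]. Speed limits (rad/s): [2.57, 2.57, 3.14, 3.14, 3.14, 3.14, 3.14].

## Interface

Orientations are given as a rotation vector (axis times angle).
In Python, from bench import ctrl, vision, close_job gives the robot as it stands. The module is installed in compiled form; this text tells all that it offers.
- The arm moves only by the tool servo_tool, never from a script. Its argument "commands" is a list that holds one entry, the list of rows, each a list of 7 numbers: the turn, a rotation vector about the tool's x, y, z in degrees, then the shift along the tool's x, y, z in mm, then the finger opening in mm, from 0 to 87. In form: [[[wx, wy, wz, x, y, z, grip], ...]]. A call has 1 to 5 rows; each row is the pose to reach, as a shift and turn from the pose commanded when the call began, along the tool's axes at that moment; what a row does not reach only later rows make up. A row lasts 1/8 s, in which the tool goes at most 62.5 mm and 10.7 degrees, less where a joint would pass 70% of its speed; a pose out of reach is approached as far as the arm can. A call with a gripper value outside its range is refused whole. The fingers move at their own pace and stop on an object; "newtons" is the grip in N (left out, the last holds). Time passes only in rows, so rows that repeat a pose let the fingers close. It gives the time, the measured TCP pose, the force and the opening at its end, in the units of the state.
- ctrl.get_state(): the state, without advancing time (a new reading comes with each control period).
- vision.get_image(name): name is "scene" or "side" or "wrist"; returns the picture (480x640x3 uint8, red, green, blue); there is no depth.
- vision.camera_info(name): a dict with "fov_y" (degrees; the focal length in pixels is half the picture's height over the tangent of half this angle, whatever the lens; pixels are square), "cx", "cy" (the principal point, pixels), "pose" (4x4, takes a point from camera to world coordinates). Camera axes: x right, y down, z forward; pixel columns grow to the right and rows downward; lengths in m; the calibration is good to about 2 mm. A picture is of the moment at which its call begins: read the wrist's pose just before it. camera_info takes no time and is no camera call; for the wrist camera it gives the pose at the moment of the call.
- close_job(): hands the job in, once; it reports no verdict.
The state is a dict: "time": time; "joint_positions": joint angles; "qd": joint speeds; "joint_torque": joint torques, N m; "position": TCP position; "tool_rot": TCP orientation; "ft_force": force on the tool from outside, world axes, zero at the start; "torque": the same for the moment, N m; "grip_width": opening from 0.0 (shut) to 1.0 (fully open).
Only numpy, scipy, OpenCV 4.12 (cv2) and the standard library are available. Lean on these libraries where they do the work, as an engineer would, in place of code of your own. Each camera call takes 0.05 s, during which the arm holds its last target. There are 200 camera calls.

## Working session

There is one attempt and no reset: what is moved stays moved. The work goes in short steps, Python scripts to look and compute and a tool call to move; the robot and the scene stay as the last step left them, time stands still between calls to the robot, and variables do not carry over. Pictures are saved under pics/ and viewed, about 8 in all and at most 12, crops included, and the job is handed in when it is done.

Besides the shell and the picture viewer there is one more tool, called after "Call:" as name([rows], argument=value, ...), one row to a line, values as JSON. servo_tool: Moves the arm, as the interface text tells. Its arguments: {"type":"object","properties":{"commands":{"type":"array"},"newtons":{"type":"number"}},"required":["commands"]}

```bash
mkdir -p pics; python3 - <<'E'
from bench import ctrl, vision
import cv2,numpy as np
s=ctrl.get_state();print(s)
for n in ("scene","side"):
    i=vision.camera_info(n);print(n,i)
    cv2.imwrite(f"pics/{n}0.png",vision.get_image(n)[:,:,::-1])
print(vision.camera_info("wrist"))
E
```

```text
{'time': 0.0, 'joint_positions': array([ 1.33013921,  0.32182498, -0.07010603,  1.45168724,  0.02260258,
        1.37077379, -0.05691933]), 'qd': array([ 1.02409381e-05,  3.32022151e-04, -6.70657294e-04,  1.29154490e-03,
        3.69351088e-04,  2.36066063e-04,  1.30878115e-03]), 'joint_torque': array([ 1.04120318e-03, -4.91292572e+01, -4.03748788e-01, -3.12524307e+01,
       -6.40340103e-02,  4.37241001e-02,  1.74054326e-04]), 'position': array([ 0.16363129, -0.62849581,  0.22145424]), 'tool_rot': array([ 1.02062544,  1.32062345, -1.01880784]), 'ft_force': array([-0.21055386,  0.04080826, -0.16353577]), 'torque': array([0.00840272, 0.00271853, 0.02363286]), 'grip_width': 0.998901463060234}
scene {'fov_y': 42.790866402002834, 'cx': 306.0751065418654, 'cy': 233.00761321412162, 'pose': array([[-1.62344505e-02,  8.33436314e-01, -5.52377003e-01,
         1.28939234e+00],
       [ 9.99855825e-01,  1.07820261e-02, -1.31178123e-02,
         3.28153899e-05],
       [-4.97711788e-03, -5.52510325e-01, -8.33491193e-01,
         1.25187398e+00],
       [ 0.00000000e+00,  0.00000000e+00,  0.00000000e+00,
         1.00000000e+00]])}
side {'fov_y': 44.82722664784288, 'cx': 318.5948526818923, 'cy': 246.7336880660415, 'pose': array([[-0.96438128, -0.11383809,  0.23876691,  0.23165212],
       [-0.26400608,  0.47025941, -0.84211453,  1.0352649 ],
       [-0.01641768, -0.8751554 , -0.48356332,  0.72006205],
       [ 0.        ,  0.        ,  0.        ,  1.        ]])}
{'fov_y': 67.97510319720199, 'cx': 320.7709519618137, 'cy': 239.5528926805533, 'pose': array([[ 2.52180590e-01, -9.29239258e-01, -2.70035833e-01,
         2.37965117e-01],
       [-9.67679821e-01, -2.42406425e-01, -6.95333711e-02,
        -6.09185641e-01],
       [-8.45282594e-04,  2.78843193e-01, -9.60336274e-01,
         3.84105361e-01],
       [ 0.00000000e+00,  0.00000000e+00,  0.00000000e+00,
         1.00000000e+00]])}
```

View pics/scene0.png

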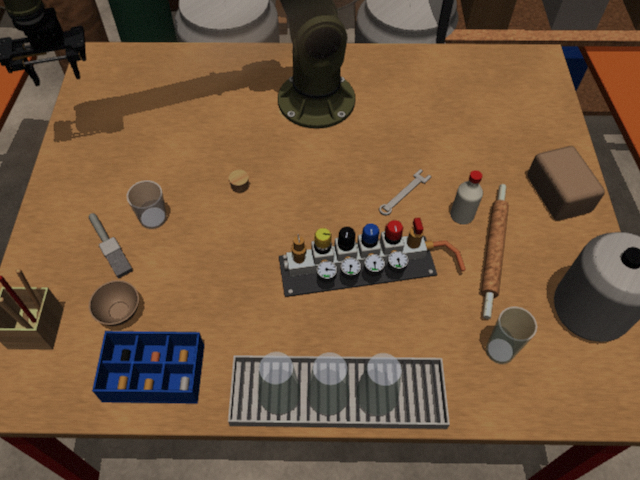

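View pics/side0.png

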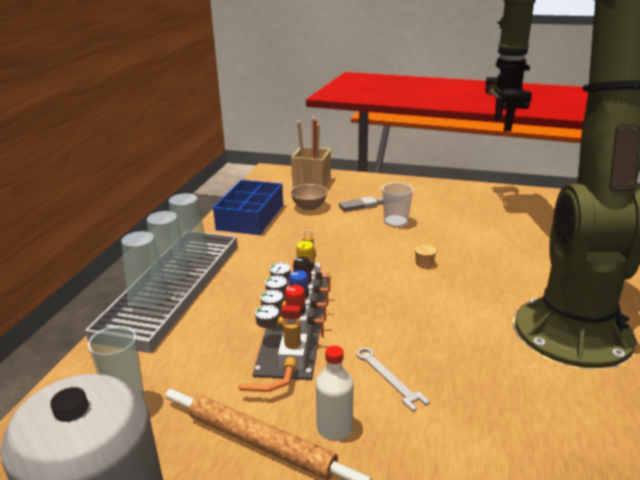

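The scene view shows the yellow knob at about (323,236), at the relief-valve end of the row with black beside it. The gauges face the scene camera (+x), and the bottle is at (467,200).

```bash
cat > h.py <<'E'
from bench import ctrl, vision
import cv2,numpy as np
from scipy.spatial.transform import Rotation as Ro
def ray(info,uv,z):
    f=240/np.tan(np.radians(info["fov_y"])/2);T=np.array(info["pose"])
    d=T[:3,:3]@np.array([(uv[0]-info["cx"])/f,(uv[1]-info["cy"])/f,1]);o=T[:3,3]
    return o+d*(z-o[2])/d[2]
def mask(im,lo,hi):
    return cv2.inRange(cv2.cvtColor(im,cv2.COLOR_RGB2HSV),np.array(lo),np.array(hi))
def blobs(m,amin=30):
    n,l,st,c=cv2.connectedComponentsWithStats(m)
    return [(st[i],c[i]) for i in range(1,n) if st[i][4]>=amin]
def R(s): return Ro.from_rotvec(s["tool_rot"]).as_matrix()
E
python3 - <<'E'
from h import *
s=ctrl.get_state();print(R(s).round(3))
im=cv2.cvtColor(cv2.imread("pics/scene0.png"),cv2.COLOR_BGR2RGB);i=vision.camera_info("scene")
for nm,lo,hi,z in (("yel",(24,170,90),(34,255,255),.130),("blue",(105,120,60),(125,255,255),.123),("red",(0,190,110),(6,255,255),.123),("white",(0,0,170),(180,50,255),.078)):
    for st,c in blobs(mask(im,lo,hi)):
        if 260<c[0]<450 and 200<c[1]<300: print(nm,st,c.round(1),ray(i,c,z).round(4))
cv2.imwrite("pics/crop.png",cv2.resize(cv2.imread("pics/scene0.png")[200:310,270:450],None,fx=4,fy=4,interpolation=3))
E
```

```text
[[-0.001  0.968  0.252]
 [ 0.002  0.252 -0.968]
 [-1.    -0.    -0.002]]
blue [363 224  16  12 135] [370.8 229.5] [0.5301 0.1256 0.123 ]
red [415 218   8  11  59] [418.3 223.1] [0.5113 0.2324 0.123 ]
red [387 221  16  12 121] [394.5 225.9] [0.5198 0.1787 0.123 ]
white [390 253  16  12  91] [397.2 258.3] [0.5766 0.1864 0.078 ]
white [367 256  16  13  99] [373.9 261.7] [0.5862 0.1339 0.078 ]
white [343 260  16  12  97] [350.5 265. ] [0.5954 0.0816 0.078 ]
white [319 263  15  12  90] [325.4 268.4] [0.6049 0.0259 0.078 ]
```

View pics/crop.png

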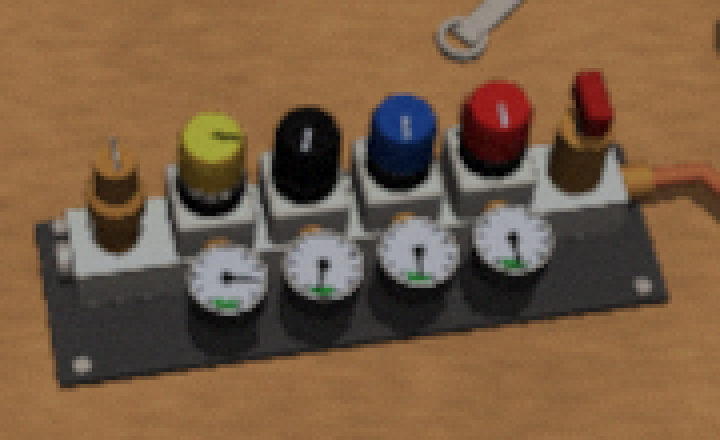

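Row axis comes out at about 10° yaw, with the yellow axis near (0.550, 0.016). In the crop, the yellow needle points right at (245,279) and the green mark is below at (227,303), so the knob needs about 90° clockwise. Moving in at height.

Call:
servo_tool([
  [[-8,0,0,-10,40,-39,87],[-16,0,0,-20,80,-79,87],[-24,0,0,-30,120,-118,87],[-32,0,0,-40,160,-157,87],[-40,0,0,-50,200,-196,87]],
])

```text
time: 0.72
position: [0.3085, -0.3871, 0.2725]
tool_rot: [0.48, 1.517, -0.48]
ft_force: [0.5, 0.4, 0.7]
grip_width: 0.998
```

```bash
cat > t.py <<'E'
from h import *
import sys
x,y,z,jaw=map(float,sys.argv[1:5])
s=ctrl.get_state();M=R(s)
print("t",s["time"],"p",s["position"].round(4),"jaw",np.degrees(np.arctan2(M[1,2],M[0,2])).round(1),"q",s["joint_positions"].round(2),"F",s["ft_force"].round(2),"g",s["grip_width"]*87)
a=np.radians(jaw);Z=np.array([np.cos(a),np.sin(a),0]);X=np.array([0,0,-1.]);T=np.stack([X,np.cross(Z,X),Z],1)
print("turn",np.degrees(Ro.from_matrix(M.T@T).as_rotvec()).round(2),"shift mm",(M.T@(np.array([x,y,z])-s["position"])*1e3).round(1))
E
python3 t.py .53 .016 .27 45
```

```text
t 0.725 p [ 0.3085 -0.3871  0.2725] jaw -35.1 q [ 1.15 -0.02 -0.3   1.74 -0.01  1.42  0.24] F [0.5  0.4  0.68] g 86.79704189182085
turn [-8.014e+01 -2.000e-02 -1.000e-02] shift mm [  2.5 457.1 -50.9]
```

Call:
servo_tool([
  [[-8,0,0,0,46,-5,87],[-16,0,0,0,92,-10,87],[-24,0,0,0,138,-15,87],[-32,0,0,0,184,-20,87],[-40,0,0,0,230,-25,87]],
])

```text
time: 1.35
position: [0.4211, -0.1855, 0.2723]
tool_rot: [-0.067, 1.57, 0.066]
ft_force: [-0.2, -1.0, -0.4]
grip_width: 1.004
```

```bash
python3 t.py .53 .016 .27 45
```

```text
t 1.35 p [ 0.4211 -0.1855  0.2723] jaw 4.9 q [ 0.92 -0.1  -0.52  1.8  -0.05  1.43  0.49] F [-0.21 -0.97 -0.4 ] g 87.32121396533131
turn [-4.015e+01 -2.000e-02  1.000e-02] shift mm [  2.2 191.6 125.5]
```

Call:
servo_tool([
  [[-8,0,0,0,38,25,87],[-16,0,0,0,77,50,87],[-24,0,0,0,115,75,87],[-32,0,0,0,154,100,87],[-40,0,0,2,192,125,87]],
])

```text
time: 1.98
position: [0.5304, 0.0157, 0.2704]
tool_rot: [-0.612, 1.483, 0.612]
ft_force: [-0.2, -0.3, -0.7]
grip_width: 1.0
```

```bash
python3 - <<'E'
from h import *
cv2.imwrite("pics/w1.png",vision.get_image("wrist")[:,:,::-1])
E
python3 t.py .55 .016 .2 45
```

```text
t 2.025 p [0.5319 0.023  0.2702] jaw 45.5 q [ 0.65  0.1  -0.79  1.65  0.07  1.42  0.65] F [0.3  5.15 0.48] g 86.96836386293762
turn [ 0.54  0.29 -0.14] shift mm [ 70.2 -18.    7.3]
```

View pics/w1.png

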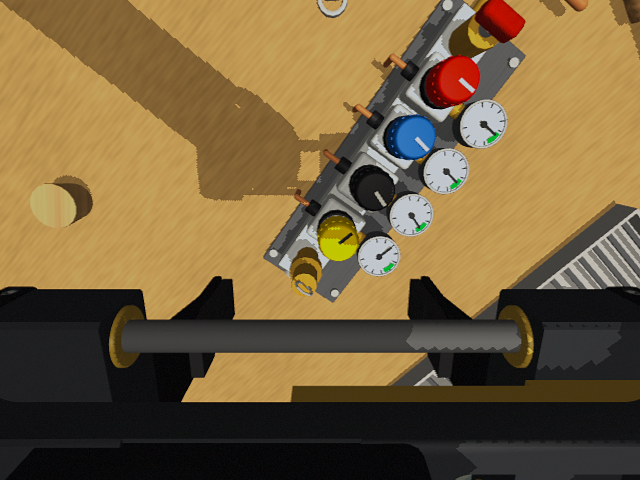

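The wrist view shows the yellow knob at (338,238) and its gauge at (379,257), with the needle up-right and the green mark at (389,268). The relief valve is at (305,272). I'll re-image with the arm at rest and measure.

```bash
cat > m.py <<'E'
from h import *
import sys
vision.get_image("side"); vision.get_image("side")
i=vision.camera_info("wrist");im=vision.get_image("wrist")
cv2.imwrite(sys.argv[1],cv2.cvtColor(im,cv2.COLOR_RGB2BGR))
for nm,lo,hi,z in (("yel",(24,150,40),(34,255,255),.121),("blue",(100,120,40),(125,255,255),.114),("red",(0,190,60),(6,255,255),.114)):
    for st,c in blobs(mask(im,lo,hi),200): print(nm,st,c.round(1),ray(i,c,z).round(4))
G=[]
for st,c in blobs(mask(im,(0,0,150),(180,60,255)),250):
    if max(st[2:4])<70 and c[1]<300:
        m=np.zeros((480,640),np.uint8);x,y,w,h=st[:4];p=cv2.findContours(mask(im,(0,0,150),(180,60,255))[y:y+h,x:x+w],0,2)[0]
        k=max(p,key=cv2.contourArea);hull=cv2.convexHull(k)+[x,y];mm=cv2.moments(hull);cc=(mm["m10"]/mm["m00"],mm["m01"]/mm["m00"])
        P=ray(i,cc,.078);cv2.drawContours(m,[hull],-1,255,-1);m=cv2.erode(m,np.ones((5,5)))
        def dirs(mk):
            v,u=np.nonzero(mk&m)
            if len(v)==0:return None
            q=np.mean([ray(i,(a,b),.078) for a,b in zip(u,v)],0)-P
            return np.degrees(np.arctan2(q[1],q[0])).round(1),(np.hypot(*q[:2])*1e3).round(1)
        g=dirs(mask(im,(45,100,50),(80,255,255)));n=dirs(mask(im,(0,0,0),(180,255,70)))
        r=np.sqrt(cv2.contourArea(hull)/np.pi)
        print("gauge",np.round(cc,1),"r",r.round(1),P.round(4),"green",g,"needle",n)
E
python3 m.py pics/w2.png; python3 t.py .55 .016 .2 45
```

```text
yel [ 317  218   42   45 1404] [336.5 240.5] [0.5508 0.0173 0.121 ]
blue [ 385  117   50   46 1668] [409.2 138.8] [0.5317 0.1241 0.114 ]
red [ 476    0   48   46 1197] [499.6  20.9] [0.5146 0.2338 0.114 ]
red [ 424   57   54   53 1997] [450.3  83.3] [0.5224 0.1773 0.114 ]
gauge [436.   55.4] r 11.8 [0.5005 0.1948 0.078 ] green None needle (np.float64(-111.0), np.float64(8.1))
gauge [428.  102.1] r 17.0 [0.5255 0.1641 0.078 ] green None needle (np.float64(166.7), np.float64(1.7))
gauge [482.2 125.8] r 23.6 [0.5781 0.1868 0.078 ] green (np.float64(-5.8), np.float64(16.5)) needle (np.float64(14.0), np.float64(4.6))
gauge [390.3 151.1] r 14.6 [0.5337 0.1095 0.078 ] green None needle (np.float64(167.8), np.float64(2.5))
gauge [375.9 168.7] r 16.9 [0.5361 0.0884 0.078 ] green None needle (np.float64(-66.7), np.float64(4.9))
gauge [445.  172.9] r 22.3 [0.5873 0.1336 0.078 ] green (np.float64(-5.8), np.float64(16.5)) needle (np.float64(0.9), np.float64(4.3))
gauge [410.2 216.8] r 21.2 [0.5964 0.0803 0.078 ] green (np.float64(-5.0), np.float64(16.5)) needle (np.float64(-11.8), np.float64(3.6))
gauge [311.5 246.8] r 14.6 [ 0.5476 -0.0135  0.078 ] green None needle (np.float64(-28.4), np.float64(12.1))
gauge [377.7 257.8] r 20.1 [0.6055 0.027  0.078 ] green (np.float64(-4.8), np.float64(16.5)) needle (np.float64(77.0), np.float64(4.2))
t 2.175 p [0.5297 0.015  0.2699] jaw 44.7 q [ 0.66  0.1  -0.78  1.65  0.07  1.42  0.65] F [ 0.63 -1.    0.55] g 86.88644484029318
turn [-0.33 -0.05 -0.06] shift mm [ 69.9 -13.7  15.2]
```

```bash
python3 t.py .5503 .0174 .11 50
```

```text
t 2.175 p [0.5297 0.015  0.2699] jaw 44.7 q [ 0.66  0.1  -0.78  1.65  0.07  1.42  0.65] F [ 0.63 -1.    0.55] g 86.88644484029318
turn [-5.33 -0.05 -0.06] shift mm [159.9 -13.   16.5]
```

Call:
servo_tool([
  [[-2.5,0,0,35,-6,8,58],[-5,0,0,70,-13,16,58],[-5,0,0,95,-13,16,58],[-5,0,0,95,-13,16,58],[-5,0,0,95,-13,16,58]],
], newtons=15)

```text
time: 2.8
position: [0.5509, 0.0153, 0.1766]
tool_rot: [-0.675, 1.463, 0.673]
ft_force: [0.2, 0.1, 0.9]
grip_width: 0.674
```

```bash
python3 t.py .5503 .0174 .11 50;  python3 m.py pics/w3.png | grep -E "yel|green \("; python3 t.py .5503 .0174 .11 50
```

```text
t 2.8 p [0.5509 0.0153 0.1766] jaw 49.5 q [ 0.62  0.21 -0.78  1.74  0.16  1.25  0.66] F [0.21 0.08 0.85] g 58.59759644309801
turn [-0.51  0.01  0.08] shift mm [66.6  1.9  1.2]
yel [ 292  224   60   66 2910] [320.9 256.6] [0.5506 0.0171 0.121 ]
gauge [532.3 114.2] r 32.7 [0.5777 0.1868 0.078 ] green (np.float64(-5.9), np.float64(16.8)) needle (np.float64(8.8), np.float64(4.1))
gauge [475.4 174.6] r 30.5 [0.5869 0.1337 0.078 ] green (np.float64(-5.5), np.float64(16.7)) needle (np.float64(2.2), np.float64(4.6))
gauge [424.1 229.8] r 28.0 [0.5965 0.081  0.078 ] green (np.float64(-6.9), np.float64(16.4)) needle (np.float64(-28.9), np.float64(3.6))
t 2.95 p [0.5513 0.0161 0.177 ] jaw 49.6 q [ 0.62  0.21 -0.78  1.74  0.16  1.25  0.66] F [ 0.49 -0.25 -0.45] g 58.185312713414476
turn [-0.44  0.05  0.13] shift mm [67.   1.8  0.3]
```

View pics/w3.png

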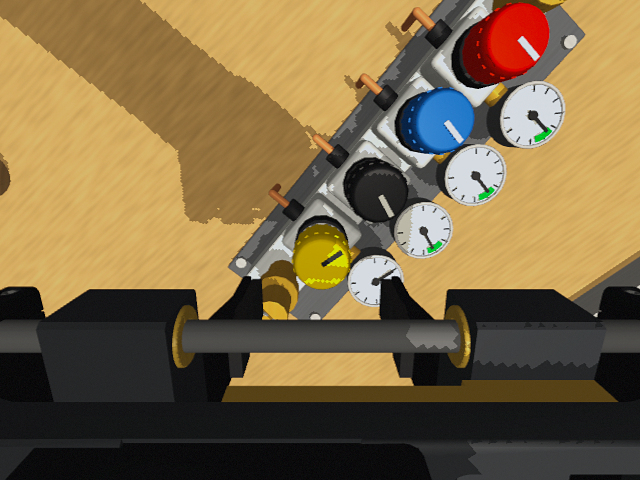

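The wrist view shows the fingers straddling the yellow knob at (321,257), clear of the relief valve at (278,290). The knob position agrees to within 1 mm. Descending.

Call:
servo_tool([
  [[0,0,0,30,2,0,58],[0,0,0,55,2,0,58],[0,0,0,67,2,0,58],[0,0,0,67,2,0,58],[0,0,0,67,2,0,58]],
])

```text
time: 3.58
position: [0.5499, 0.0178, 0.1097]
tool_rot: [-0.677, 1.461, 0.675]
ft_force: [-0.2, 0.1, 0.1]
grip_width: 0.668
```

```bash
python3 t.py .5505 .0173 .11 50
```

```text
t 3.575 p [0.5499 0.0178 0.1097] jaw 49.6 q [ 0.6   0.28 -0.77  1.82  0.21  1.13  0.62] F [-0.16  0.06  0.06] g 58.13994764024815
turn [-0.41  0.06  0.09] shift mm [-0.3 -0.7  0. ]
```

Call:
servo_tool([
  [[0,0,0,0,0,0,36],[0,0,0,0,0,0,30],[0,0,0,0,0,0,30],[0,0,0,0,0,0,30],[0,0,0,0,0,0,30]],
], newtons=15)

```text
time: 4.2
position: [0.5495, 0.018, 0.1088]
tool_rot: [-0.676, 1.462, 0.676]
ft_force: [0.7, 0.9, 0.9]
grip_width: 0.405
```

```bash
python3 t.py .5505 .0173 .11 50
```

```text
t 4.2 p [0.5495 0.018  0.1088] jaw 49.6 q [ 0.6   0.28 -0.77  1.82  0.21  1.13  0.62] F [0.7  0.86 0.89] g 35.2634931907552
turn [-0.39  0.05  0.03] shift mm [-1.2 -1.2  0.2]
```

Call:
servo_tool([
  [[8,0,0,-1,0,0,30],[16,0,0,-1,0,0,30],[24,0,0,-1,0,0,30],[32,0,0,-1,0,0,30],[40,0,0,-1,0,0,30]],
])

```text
time: 4.82
position: [0.5501, 0.0184, 0.1091]
tool_rot: [-0.128, 1.564, 0.129]
ft_force: [4.9, 1.8, -5.7]
grip_width: 0.407
```

```bash
python3 m.py pics/w4.png | grep -E "yel|green \(";python3 t.py .5505 .0173 .11 10; python3 -c "
import cv2;a=cv2.imread('pics/w4.png');b=cv2.imread('pics/scene0.png')
cv2.imwrite('pics/w4c.png',a[100:400])"
```

```text
yel [ 280  263   83   57 3675] [320.2 294.3] [0.5488 0.0249 0.121 ]
yel [299 353  45   7 216] [320.9 355.3] [ 0.5545 -0.0069  0.121 ]
t 4.975 p [0.5501 0.0184 0.1091] jaw 9.6 q [ 0.51  0.26 -0.67  1.82  0.18  1.12 -0.05] F [ 5.85  0.99 -6.12] g 35.84874653144572
turn [-0.42  0.15 -0.05] shift mm [-0.9 -1.1  0.3]
```

View pics/w4c.png

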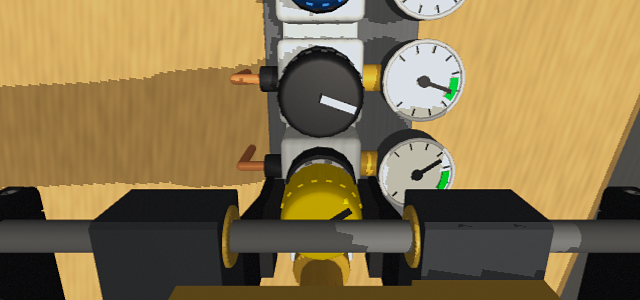

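No slip: the needle is at about (430,167) in the crop, still short of green at (445,180), and it turned 40° with the tool. Turning another 28° while keeping the slight upward pull.

Call:
servo_tool([
  [[8,0,0,0,0,0,30],[16,0,0,0,0,0,30],[24,0,0,0,0,0,30],[28,0,0,0,0,0,30],[28,0,0,0,0,0,30]],
])

```text
time: 5.6
position: [0.5506, 0.0183, 0.109]
tool_rot: [0.253, 1.553, -0.251]
ft_force: [7.1, 1.4, -7.2]
grip_width: 0.41
```

```bash
python3 m.py pics/w5.png | grep -E "gauge";python3 t.py .5505 .0173 .11 10; python3 -c "
import cv2;a=cv2.imread('pics/w5.png')
cv2.imwrite('pics/w5c.png',cv2.resize(a[140:380,260:560],None,fx=2,fy=2,interpolation=2))"
```

```text
gauge [200.8  78.7] r 10.6 [0.5268 0.1363 0.078 ] green None needle None
gauge [ 24.3 102.7] r 24.0 [0.4372 0.1542 0.078 ] green None needle (np.float64(-40.7), np.float64(3.4))
gauge [276.2 211. ] r 9.2 [0.5391 0.0612 0.078 ] green None needle None
t 5.75 p [0.5506 0.0183 0.1091] jaw -18.4 q [ 0.46  0.25 -0.6   1.82  0.15  1.12 -0.52] F [ 5.    2.57 -7.55] g 35.43204925754783
turn [-28.38   0.2   -0.1 ] shift mm [-0.9 -1.   0.3]
```

View pics/w5c.png

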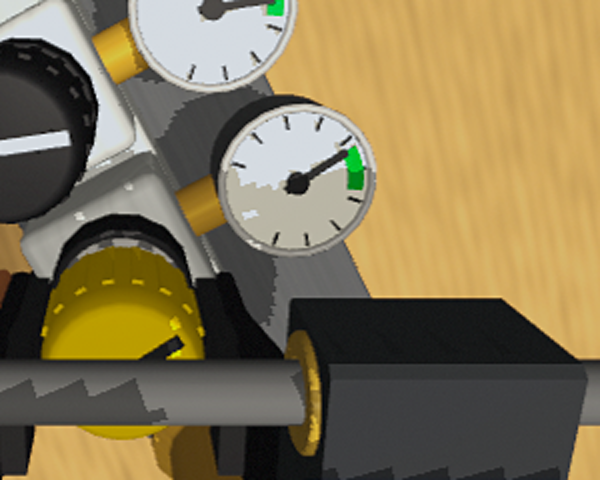

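The needle tip at (347,153) is just at the green band's start. Turning 8° further, then dwelling.

Call:
servo_tool([
  [[8,0,0,0,0,0,30],[8,0,0,0,0,0,30],[8,0,0,0,0,0,30]],
])

```text
time: 6.12
position: [0.5507, 0.0183, 0.1091]
tool_rot: [0.363, 1.537, -0.359]
ft_force: [7.6, 0.8, -7.0]
grip_width: 0.409
```

Call:
servo_tool([
  [[0,0,0,1,0,0,30],[0,0,0,2,0,0,30],[0,0,0,2,0,0,30]],
])

```text
time: 6.5
position: [0.5507, 0.0182, 0.1086]
tool_rot: [0.362, 1.537, -0.36]
ft_force: [6.0, 1.3, 2.1]
grip_width: 0.406
```

Call:
servo_tool([
  [[0,0,0,0.7,0,0,30],[0,0,0,1,0,0,30],[0,0,0,1,0,0,30]],
])

```text
time: 6.88
position: [0.5508, 0.0182, 0.1078]
tool_rot: [0.362, 1.537, -0.36]
ft_force: [4.8, 1.7, 3.9]
grip_width: 0.407
```

Call:
servo_tool([
  [[0,0,0,0.7,0,0,30],[0,0,0,1,0,0,30],[0,0,0,1,0,0,30]],
])

```text
time: 7.25
position: [0.5507, 0.0182, 0.1067]
tool_rot: [0.362, 1.537, -0.36]
ft_force: [4.2, 2.9, 3.2]
grip_width: 0.409
```

Call:
servo_tool([
  [[0,0,0,0.7,0,0,30],[0,0,0,1,0,0,30],[0,0,0,1,0,0,30]],
])

```text
time: 7.62
position: [0.5507, 0.0182, 0.1058]
tool_rot: [0.362, 1.537, -0.36]
ft_force: [4.6, 2.7, 4.2]
grip_width: 0.411
```

Call:
servo_tool([
  [[0,0,0,0.5,0,0,30],[0,0,0,0.5,0,0,30],[0,0,0,0.5,0,0,30]],
])

```text
time: 8.0
position: [0.5507, 0.0182, 0.1056]
tool_rot: [0.362, 1.537, -0.36]
ft_force: [3.9, 1.5, 6.7]
grip_width: 0.412
```

Call:
servo_tool([
  [[0,0,0,0.5,0,0,30],[0,0,0,0.5,0,0,30],[0,0,0,0.5,0,0,30]],
])

```text
time: 8.38
position: [0.5508, 0.0182, 0.1056]
tool_rot: [0.362, 1.537, -0.36]
ft_force: [2.4, 1.0, 9.2]
grip_width: 0.412
```

Keys are on the teeth at z = 0.1056 with a gentle press of about 9 N. Searching clockwise in small steps.

Call:
servo_tool([
  [[1.5,0,0,0,0,0,30],[3,0,0,0,0,0,30],[3,0,0,0,0,0,30]],
])

```text
time: 8.75
position: [0.5508, 0.0182, 0.1056]
tool_rot: [0.402, 1.529, -0.401]
ft_force: [4.4, 2.5, 8.6]
grip_width: 0.405
```

Call:
servo_tool([
  [[1.5,0,0,0,0,0,30],[3,0,0,0,0,0,30],[3,0,0,0,0,0,30]],
])

```text
time: 9.12
position: [0.5509, 0.0182, 0.1056]
tool_rot: [0.443, 1.521, -0.441]
ft_force: [3.2, 1.3, 7.9]
grip_width: 0.408
```

Call:
servo_tool([
  [[1.5,0,0,0,0,0,30],[3,0,0,0,0,0,30],[3,0,0,0,0,0,30]],
])

```text
time: 9.5
position: [0.5509, 0.0181, 0.1056]
tool_rot: [0.484, 1.512, -0.482]
ft_force: [2.8, 1.7, 8.1]
grip_width: 0.41
```

Call:
servo_tool([
  [[1.5,0,0,0,0,0,30],[3,0,0,0,0,0,30],[3,0,0,0,0,0,30]],
])

```text
time: 9.88
position: [0.5509, 0.0181, 0.1055]
tool_rot: [0.525, 1.502, -0.523]
ft_force: [3.7, 1.0, 8.1]
grip_width: 0.406
```

Call:
servo_tool([
  [[1.5,0,0,0,0,0,30],[3,0,0,0,0,0,30],[3,0,0,0,0,0,30]],
])

```text
time: 10.25
position: [0.551, 0.0181, 0.1054]
tool_rot: [0.566, 1.492, -0.563]
ft_force: [4.5, 1.6, 6.8]
grip_width: 0.411
```

```bash
python3 t.py .5505 .0173 .11 10
```

```text
t 10.25 p [0.551  0.0181 0.1054] jaw -41.4 q [ 0.41  0.24 -0.55  1.83  0.14  1.11 -0.92] F [4.48 1.65 6.84] g 35.72160403503822
turn [-51.37   0.26  -0.07] shift mm [-4.6 -0.9  0.2]
```

```bash
python3 m.py pics/w6.png >/dev/null; python3 -c "
import cv2;a=cv2.imread('pics/w6.png')
cv2.imwrite('pics/w6c.png',cv2.resize(a[100:380,240:540],None,fx=2,fy=2,interpolation=2))"
```

```text
(no output)
```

View pics/w6c.png

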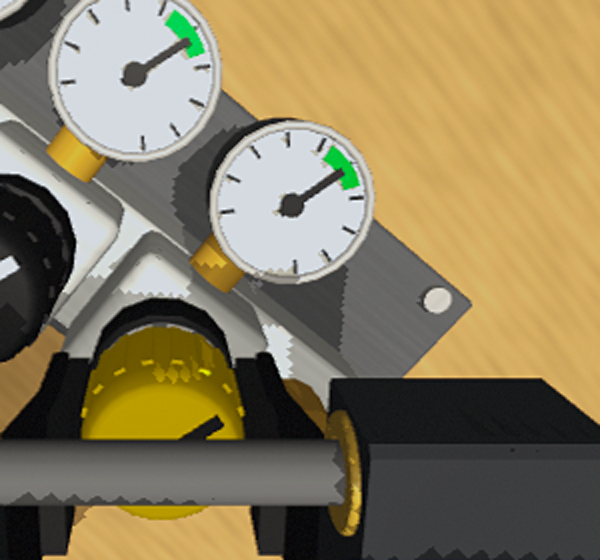

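The needle tip at (343,172) is inside the green band, about 0.6 of the way across it (~2.68), and it still follows the tool. To keep clear of the black knob I'll regrasp before searching on: open slightly, turn back 50°, and re-close.

Call:
servo_tool([
  [[0,0,0,-1,0,0,46],[0,0,0,-1,0,0,46],[0,0,0,-1,0,0,46],[-8,0,0,-1,0,0,46],[-16,0,0,-1,0,0,46]],
])

```text
time: 11.02
position: [0.5482, 0.0175, 0.104]
tool_rot: [0.344, 1.545, -0.345]
ft_force: [-0.6, 0.3, -1.3]
grip_width: 0.528
```

Call:
servo_tool([
  [[-9,0,0,0,0,0,46],[-18,0,0,0,0,0,46],[-27,0,0,0,0,0,46],[-34,0,0,0,0,0,46],[-34,0,0,0,0,0,46]],
])

```text
time: 11.65
position: [0.5484, 0.0175, 0.104]
tool_rot: [-0.117, 1.569, 0.117]
ft_force: [-0.7, -0.2, 0.5]
grip_width: 0.524
```

```bash
python3 t.py .5505 .0173 .107 10
```

```text
t 11.65 p [0.5484 0.0175 0.104 ] jaw 8.5 q [ 0.51  0.26 -0.67  1.83  0.18  1.11 -0.07] F [-0.67 -0.16  0.51] g 45.599879776140575
turn [-1.49 -0.08 -0.01] shift mm [-3.  -0.5  2.1]
```

Call:
servo_tool([
  [[0,0,0,-2.5,0,2,46],[0,0,0,-2.5,0,2,46],[0,0,0,-2.5,0,2,30],[0,0,0,-2.5,0,2,30],[0,0,0,-2.5,0,2,30]],
])

```text
time: 12.28
position: [0.5502, 0.0179, 0.1069]
tool_rot: [-0.118, 1.569, 0.118]
ft_force: [-3.5, -0.2, 3.0]
grip_width: 0.409
```

```bash
python3 t.py .5505 .0173 .107 10
```

```text
t 12.275 p [0.5502 0.0179 0.1069] jaw 8.6 q [ 0.51  0.26 -0.67  1.82  0.18  1.12 -0.07] F [-3.45 -0.22  2.98] g 35.61285097019789
turn [-1.41 -0.1   0.01] shift mm [-0.1 -0.7  0.2]
```

Call:
servo_tool([
  [[0,0,0,0.5,0,0,30],[0,0,0,0.8,0,0,30],[0,0,0,0.8,0,0,30]],
])

```text
time: 12.65
position: [0.5503, 0.0179, 0.1068]
tool_rot: [-0.118, 1.569, 0.117]
ft_force: [-4.8, -0.6, 7.0]
grip_width: 0.405
```

Call:
servo_tool([
  [[0,0,0,0.5,0,0,30],[0,0,0,0.5,0,0,30],[0,0,0,0.5,0,0,30]],
])

```text
time: 13.02
position: [0.5503, 0.0179, 0.1066]
tool_rot: [-0.118, 1.569, 0.117]
ft_force: [-6.6, -0.3, 9.2]
grip_width: 0.404
```

Still on a tooth. Continuing clockwise from jaw 8.6° (needle about 2.68).

Call:
servo_tool([
  [[1.5,0,0,0,0,0,30],[3,0,0,0,0,0,30],[3,0,0,0,0,0,30]],
])

```text
time: 13.4
position: [0.5503, 0.0179, 0.1056]
tool_rot: [-0.077, 1.571, 0.077]
ft_force: [-5.1, -1.2, 3.8]
grip_width: 0.408
```

Call:
servo_tool([
  [[1.5,0,0,0,0,0,30],[3,0,0,0,0,0,30],[3,0,0,0,0,0,30]],
])

```text
time: 13.78
position: [0.5504, 0.0179, 0.1054]
tool_rot: [-0.035, 1.572, 0.035]
ft_force: [-5.0, 0.3, 4.3]
grip_width: 0.408
```

Call:
servo_tool([
  [[1.5,0,0,0,0,0,30],[3,0,0,0,0,0,30],[3,0,0,0,0,0,30]],
])

```text
time: 14.15
position: [0.5504, 0.0179, 0.1054]
tool_rot: [0.006, 1.572, -0.006]
ft_force: [-5.2, -0.9, 4.5]
grip_width: 0.409
```

The first step dropped 1 mm and the force fell. That may be a gap, so I'm pressing on straight down.

Call:
servo_tool([
  [[0,0,0,0.7,0,0,30],[0,0,0,1,0,0,30],[0,0,0,1,0,0,30]],
])

```text
time: 14.52
position: [0.5504, 0.0179, 0.1044]
tool_rot: [0.006, 1.572, -0.006]
ft_force: [-5.6, -0.3, 4.6]
grip_width: 0.403
```

```bash
python3 t.py .5505 .0173 .107 10; python3 -c "
from h import *
print(ctrl.get_state()['torque'])"
```

```text
t 14.525 p [0.5504 0.0179 0.1044] jaw -0.4 q [ 0.49  0.26 -0.64  1.82  0.17  1.11 -0.22] F [-5.56 -0.27  4.6 ] g 35.06940472608591
turn [-10.42  -0.07   0.  ] shift mm [-2.6 -0.6  0.1]
[-0.18445975  1.02662846  0.0872903 ]
```

Call:
servo_tool([
  [[0,0,0,0.7,0,0,30],[0,0,0,1,0,0,30],[0,0,0,1,0,0,30]],
])

```text
time: 14.9
position: [0.5504, 0.0179, 0.1034]
tool_rot: [0.006, 1.572, -0.006]
ft_force: [-4.7, -1.1, 3.6]
grip_width: 0.404
```

Call:
servo_tool([
  [[0,0,0,0.7,0,0,30],[0,0,0,1,0,0,30],[0,0,0,1,0,0,30]],
])

```text
time: 15.28
position: [0.5504, 0.0179, 0.103]
tool_rot: [0.005, 1.572, -0.006]
ft_force: [-7.3, -1.2, 7.4]
grip_width: 0.411
```

Call:
servo_tool([
  [[0,0,0,0.6,0,0,30],[0,0,0,0.6,0,0,30],[0,0,0,0.6,0,0,30]],
])

```text
time: 15.65
position: [0.5504, 0.0179, 0.1028]
tool_rot: [0.005, 1.572, -0.006]
ft_force: [-7.1, -1.0, 10.2]
grip_width: 0.408
```

Call:
servo_tool([
  [[2,0,0,-0.3,0,0,30],[2,0,0,-0.3,0,0,30]],
])

```text
time: 15.9
position: [0.5504, 0.0179, 0.1029]
tool_rot: [0.032, 1.572, -0.033]
ft_force: [-7.0, -0.7, 7.2]
grip_width: 0.412
```

```bash
python3 -c "
from h import *
s=ctrl.get_state();print(s['torque'],s['ft_force'],s['position'])"; python3 m.py pics/w7.png >/dev/null;  python3 -c "
import cv2,numpy as np
from bench import vision
a=cv2.imread('pics/w7.png');b=vision.get_image('side')[:,:,::-1];b0=cv2.imread('pics/side0.png')
f=lambda i:cv2.resize(i[230:300,265:345],(400,350),interpolation=2)
w=cv2.resize(a[180:420,220:520],(375,300),interpolation=2)
o=np.zeros((350,800,3),np.uint8);o[:300,:375]=w;o[:,400:]=f(b)
cv2.imwrite('pics/w7c.png',o)"
```

```text
[-0.18813641  1.51930642  0.22531086] [-6.996656   -0.72861129  7.22229607] [0.5504382  0.01791463 0.10286809]
```

View pics/w7c.png

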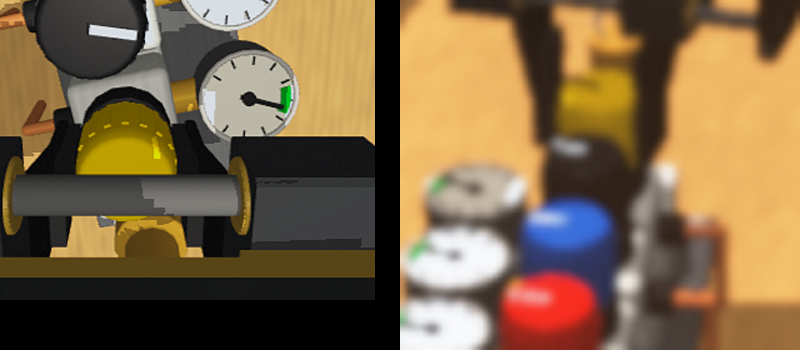

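With 2° of extra turn the torque rose to 0.23 N m without the knob following, so it is locked. The needle tip at (285,108) is in green but near its upper end (~2.85). Turning back within the lock's play for margin.

Call:
servo_tool([
  [[-3,0,0,0,0,0,30],[-6,0,0,0,0,0,30],[-8,0,0,0,0,0,30],[-8,0,0,0,0,0,30]],
])

```text
time: 16.6
position: [0.5503, 0.0179, 0.1029]
tool_rot: [-0.077, 1.571, 0.076]
ft_force: [-7.0, 0.1, 8.5]
grip_width: 0.411
```

```bash
python3 -c "
from h import *
s=ctrl.get_state();print(s['torque'],s['ft_force'],s['position'])"; python3 t.py .5504 .0173 .2 10
```

```text
[-0.19046941  1.56969385 -0.08675684] [-7.0115775   0.0915313   8.54526206] [0.55034629 0.01790941 0.10285757]
t 16.6 p [0.5503 0.0179 0.1029] jaw 5.6 q [ 0.5   0.27 -0.66  1.82  0.18  1.11 -0.13] F [-7.01  0.09  8.55] g 35.72055615180934
turn [-4.43 -0.09  0.01] shift mm [-97.1  -0.6  -0.2]
```

Call:
servo_tool([
  [[0,0,0,0,0,0,52],[0,0,0,0,0,0,52],[0,0,0,0,0,0,52],[0,0,0,0,0,0,52]],
])

```text
time: 17.1
position: [0.5512, 0.018, 0.1023]
tool_rot: [-0.077, 1.569, 0.077]
ft_force: [0.1, -0.1, -0.2]
grip_width: 0.593
```

Call:
servo_tool([
  [[0,0,0,-20,0,-2,52],[0,0,0,-60,0,-2,60],[0,0,0,-100,0,0,87],[0,0,0,-140,0,0,87],[0,0,0,-140,0,0,87]],
])

```text
time: 17.73
position: [0.5533, 0.0186, 0.2476]
tool_rot: [-0.078, 1.561, 0.076]
ft_force: [-0.6, 0.2, -0.0]
grip_width: 0.936
```

```bash
python3 m.py pics/w8.png|grep -E "yel|green \("; python3 t.py .55 .02 .25 10; python3 -c "
import cv2
a=cv2.imread('pics/w8.png')
cv2.imwrite('pics/w8c.png',cv2.resize(a[140:320,220:480],None,fx=3,fy=3,interpolation=2))"
```

```text
yel [ 297  206   45   50 1603] [319.  230.8] [0.5501 0.0192 0.121 ]
gauge [373.3  24.5] r 27.4 [0.5784 0.1855 0.078 ] green (np.float64(-0.7), np.float64(16.1)) needle (np.float64(18.7), np.float64(4.4))
gauge [375.4  93.4] r 26.5 [0.5875 0.1338 0.078 ] green (np.float64(-6.8), np.float64(16.2)) needle (np.float64(-4.7), np.float64(4.2))
gauge [377.1 157.8] r 24.6 [0.5966 0.0806 0.078 ] green (np.float64(-5.5), np.float64(16.3)) needle (np.float64(-18.2), np.float64(4.3))
gauge [380.  216.4] r 22.2 [0.607  0.0273 0.078 ] green (np.float64(-6.1), np.float64(15.0)) needle (np.float64(-24.4), np.float64(3.1))
t 17.875 p [0.5506 0.018  0.2425] jaw 5.6 q [ 0.53  0.15 -0.67  1.65  0.1   1.38 -0.06] F [ 0.24  0.28 -0.2 ] g 85.64835485073743
turn [-4.4  -0.02  0.02] shift mm [-7.5  2.1 -0.4]
```

View pics/w8c.png

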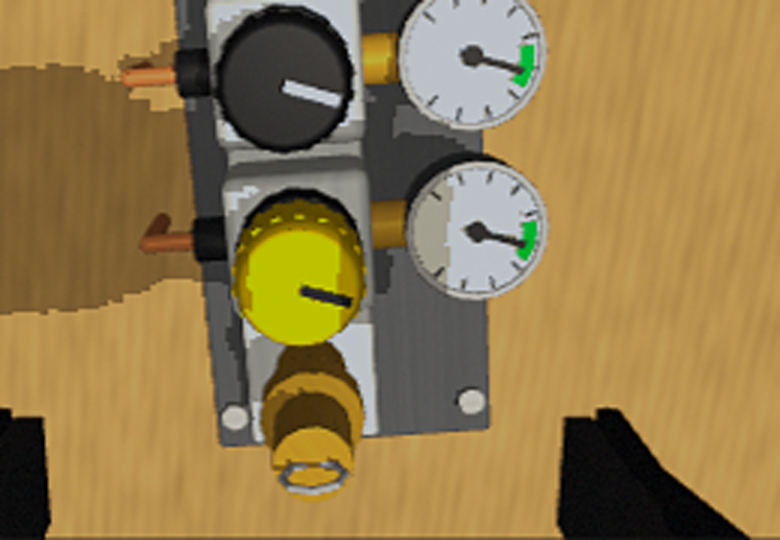

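Released, with the needle at (522,243), inside the green arc (rows 222–258). Next I back off and compare the knob height with the first scene picture.

Call:
servo_tool([
  [[0,0,0,-50,0,-10,87],[0,0,0,-90,0,-50,87],[0,0,0,-90,0,-100,87],[0,0,0,-90,0,-100,87],[0,0,0,-90,0,-100,87]],
])

```text
time: 18.5
position: [0.4514, 0.0081, 0.3318]
tool_rot: [-0.077, 1.57, 0.076]
ft_force: [-0.1, 0.6, 0.4]
grip_width: 1.002
```

```bash
python3 - <<'E'
from h import *
a0=cv2.cvtColor(cv2.imread("pics/scene0.png"),cv2.COLOR_BGR2RGB);a1=vision.get_image("scene")
s0=cv2.cvtColor(cv2.imread("pics/side0.png"),cv2.COLOR_BGR2RGB);s1=vision.get_image("side")
for nm,a,x0,x1,y0,y1 in (("scene0",a0,300,345,215,260),("scene1",a1,300,345,215,260),("side0",s0,285,325,230,270),("side1",s1,285,325,230,270)):
    for st,c in blobs(mask(a[y0:y1,x0:x1],(22,120,60),(36,255,255)),20): print(nm,st+[x0,y0,0,0,0],(c+[x0,y0]).round(1))
for nm,p,q,box in (("scene",a0,a1,[(190,130,165,225),(170,450,225,485)]),):
    for y0,x0,x1,y1 in [(180,125,168,230),(170,450,485,225)]:
        print("diff",np.abs(p[y0:y1,x0:x1].astype(int)-q[y0:y1,x0:x1]).mean().round(2))
f=lambda i:cv2.resize(i[205:265,295:370],(400,320),interpolation=2)
cv2.imwrite("pics/cmp.png",np.hstack([f(a0),f(a1)])[:,:,::-1])
E
python3 t.py .5 0 .3 10
```

```text
scene0 [315 228  16  13 161] [322.4 234. ]
scene1 [315 229  16  17 180] [322.3 236.2]
side0 [297 240  16  13 161] [304.4 245.5]
side1 [297 243  16  13 167] [304.8 248.8]
diff 2.47
diff 2.41
t 18.6 p [0.4519 0.0083 0.3316] jaw 5.6 q [ 0.63 -0.14 -0.63  1.71 -0.08  1.55  0.11] F [-0.2  -0.77  0.45] g 86.92906947601695
turn [-4.37 -0.07 -0.07] shift mm [ 31.6 -13.   47.1]
```

View pics/cmp.png

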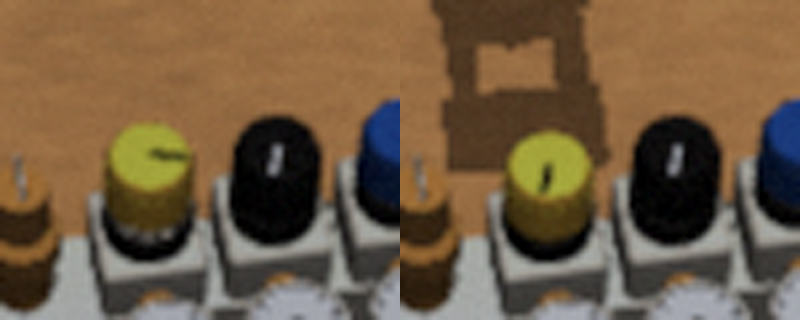

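The before/after view shows the yellow knob clearly lower, with the light stripe under it gone. The side view shift of 3.3 px matches about 7 mm, so it is fully home. The bottle and cup patches are unchanged.

```bash
python3 -c "
from bench import close_job
print(close_job())"
```

```text
the job is handed in; nothing more can be done
None
```

The yellow knob is set, locked and released, and the job is handed in at about 18.6 s of the 58 s; no verdict was reported.

I turned the knob clockwise until its needle was in the green band while still up. I then pressed lightly (about 9–10 N) and felt for a gap by small clockwise turns, with one regrasp. The knob slid home and I eased it back within the lock's play before letting go.

**Last checks:**
- **Gauge:** the needle stands inside the green arc. My estimate is about 2.8 rad, on its upper half.
- **Lock:** the knob stopped about 3.9 mm below the teeth and resisted turning (0.23 N m, against its normal 0.12). The side view shows it about 7 mm lower than at the start, and the stripe under it is gone.
- **Surroundings:** the bottle and cup look unchanged in the picture, and I noticed no sign of contact with the neighbouring knobs or valves. The gripper is open and clear of everything.

**Disagreement:** the automatic needle reading was unreliable at close range: occluded when gripped, and biased by the hub. I therefore judged the needle from pictures and the tool angle, which agreed to about 0.06 rad.

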